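# Key the curing turntable back onto its drive

## Robot

A 6-joint arm with a two-finger parallel gripper is mounted at the origin on the work surface. World frame = base frame: x ahead of the robot, y to its left, z up, the work surface at z = 0. Lengths are in mm, angles in rad, forces in N, time in s.
With the tool pointing down it reaches from about 350 to 875 mm from the base axis. Payload 4.2 kg.
Tool frame: the origin (TCP) lies at the very end of the fingers, on their centre line; the grasp point (between the pads) lies 19 mm behind it; z points along the fingers, y is the line along which they close (so a half turn about z gives the same grasp; the last joint's range is limited). The gripper opens to 85 mm and grips with 20 to 120 N. Pads are 22 mm wide; open, the fingers measure 114 mm over their backs; the gripper's body (76 mm by 85 mm) begins 54 mm behind the grasp point. The pads swing forward as they close: fully open they stand 13 mm farther back than shut.
Start: joints at [-0.912, 0.385, 0.008, 0, -1.194, -0.259], TCP at [243.284, -575.684, 231.312] pointing down, gripper open.
Joint ranges: [-3.14, 3.14], [-1.21, 2.06], [-1.07, 1.41], [-3.16, 2.05], [-2.99, -0.16], [-3.1, 3.1]. Speed limits (rad/s): [2.79, 2.79, 3.14, 3.14, 3.14, 3.14].

## Interface

Orientations are given as a unit quaternion [x, y, z, w].
In Python, from bench import arm gives the robot as it stands.
- The arm moves only by the tool servo_tool, never from a script. Its argument "rows" is a list that holds one entry, the list of rows, each a list of 7 numbers: the finger opening in mm, from 0 to 85.4, then the shift along the tool's x, y, z in mm, then the turn, a rotation vector about the tool's x, y, z in rad. A call has 1 to 10 rows; each row is the pose to reach, as a shift and turn from the pose commanded when the call began, along the tool's axes at that moment; what a row does not reach only later rows make up. A row lasts 1/8 s, in which the tool goes at most 62.5 mm and 10.7 degrees, less where a joint would pass 70% of its speed; a pose out of reach is approached as far as the arm can. A call with a gripper value outside its range is refused whole. The fingers move at their own pace and stop on an object; the grip force is fixed at half the most. Time passes only in rows, so rows that repeat a pose let the fingers close. It gives the time, the measured TCP pose, the force, the opening and the grip force at its end, in the units of the state.
- arm.read_state(): the state, without advancing time (a new reading comes with each control period).
- arm.get_image(name): name is "scene" or "top" or "wrist"; returns the picture (400x640x3 uint8, red, green, blue); there is no depth.
- arm.camera_params(name): a dict with "intrinsics" (3x3 intrinsics, pixels), "R" (3x3) and "t" (3): a world point X has camera coordinates R X + t. Camera axes: x right, y down, z forward; pixel columns grow to the right and rows downward; lengths in mm; the calibration is good to about 2 mm. A picture is of the moment at which its call begins: read the wrist's pose just before it. camera_params takes no time and is no camera call; for the wrist camera it gives the pose at the moment of the call.
- arm.job_done(): hands the job in; it is judged then, once.
The state is a dict: "clock": time; "joints": joint angles; "joint_vel": joint speeds; "joint_efforts": joint torques, N m; "position": TCP position; "ee_rot": TCP orientation; "contact_force": force on the tool from outside, world axes, zero at the start; "wrist_torque": the same for the moment, N m; "gripper_width": finger opening in mm; "grasp_force": force on a finger pad.
Only numpy, scipy, OpenCV 4.12 (cv2) and the standard library are available. Lean on these libraries where they do the work, as an engineer would, in place of code of your own. Each camera call takes 0.05 s, during which the arm holds its last target. There are 200 camera calls.

## Task

Fit the turntable back on the curing machine's drive: drop the loose steel key upright into the slot of the drive shaft so that it stands on the flange, fully down, and let go; then slide the turntable over shaft and key with its keyway over the key, until it lies fully home and level on the flange, and let go. The slot's exact angle is not known, so feel for it and for the keyway gently: do not force the key, ram the parts or drop the turntable, and leave the vase, the vat and the tweezers where they are.

Things in the scene. Friction and masses are not known exactly. Their poses are not given: they have to be found in the camera images.
- drive: White gearbox housing, 150 x 120 x 44 mm (x, y, z), fixed; origin at the centre of its underside, z up. A steel flange on top (64 mm across, top face 50 mm above the origin) carries an upright steel shaft with a slot. The slot faces the housing's +x (side with the grey rib) only roughly: shaft and flange start turned up to 0.58 rad either way; this angle is not measured.
- seat (a point): Point on the shaft axis at the top face of the flange; axes as drive, not turning with the shaft. Key and turntable stand on this face.
- shaft_top (a point): Point on the shaft axis at the shaft's top, 40 mm above the flange; axes as drive. Shaft 32 mm across, last 3 mm tapered by 2.2 mm. One upright slot along all 40 mm, open at top and side: 11.4 mm wide, flat floor 7 mm from the axis, 0.6 mm chamfer at the mouth. The shaft turns stiffly (0.12 Nm), to 0.75 rad either way.
- key_mid (a point): Centre of the loose steel key: bar 14 (its x) x 10 (y) x 35 mm (z, upright), ends bevelled 1 mm, 38 g, same either way round. Starts in a fixed grey stand (46 x 42 x 24 mm), upper 23 mm out; grasp its 10 mm width near the top. In the slot its x points outward, 5 mm stand out of the shaft: centre 14 mm from the axis, 17.5 mm above the flange. Entered 15 to 22 mm and let go, it drops home.
- hub_mid (a point): Centre of the turntable's boss, 23 mm above the underside, on the bore axis (z). Aluminium disc 140 x 8 mm, boss up to 38 mm above the underside, 350 g. Boss flats at its +y and -y, 48 mm apart, 37 mm long, to grasp. Through bore 34 mm; keyway on its +x side, 11.6 mm wide, to 23.5 mm from the axis, 1.2 mm bevel below. Starts in the tray, underside 3 mm above the counter.
- tray: Shallow steel tray, 180 x 180 x 18 mm, fixed, walls and floor 3 mm; origin at the centre of its underside.
- vase_mid (a point): White resin vase model, 64 mm wide, 100 mm tall, loose; its centre. Leave alone.
- vat: Empty orange vat, 130 x 180 x 45 mm (x, y, z), loose; origin at the centre of its underside. Leave alone.
- tweezers: Steel tweezers lying along their x, 125 mm long, 9 mm high, loose; origin near mid-length on the counter. Leave alone.
There are look-alikes about, which are no part of the job. What is meant by the part that bears hub_mid is not green, and is the smaller of those in its own colour.

How it is judged:
By the outcome, as a careful person would: the job done as asked, in the order asked, and still so for the second after the job is handed in, with the robot touching nothing.
It also fails if it takes over 72 s, if anything falls off the work surface, if the arm or the gripper's body presses on something with over 40 N, if the wrist force passes 120 N, or if a joint passes its speed limit or range.

## Working session

There is one attempt and no reset: what is moved stays moved. The work goes in short steps, Python scripts to look and compute and a tool call to move; the robot and the scene stay as the last step left them, time stands still between calls to the robot, and variables do not carry over. Pictures are saved under pics/ and viewed, at most 11 in all, crops included, and the job is handed in when it is done.

Besides the shell and the picture viewer there is one more tool, called after "Emit:" by a JSON object that holds its "method" and its "body", one argument or row to a line. servo_tool: Moves the arm, as the interface text tells. Its arguments: {"type":"object","properties":{"rows":{"type":"array"}},"required":["rows"]}

```bash
ls; mkdir -p pics
python3 - <<'E'
from bench import arm
import cv2
for n in("scene","top"):
    cv2.imwrite(f"pics/{n}0.png",arm.get_image(n)[:,:,::-1])
    p=arm.camera_params(n);print(n,p)
s=arm.read_state();print(s)
E
```

```text
pics
scene {'intrinsics': array([[507.64114772,   0.        , 310.65084923],
       [  0.        , 507.64114772, 203.45850737],
       [  0.        ,   0.        ,   1.        ]]), 'R': array([[-0.84925056,  0.52772432, -0.01674894],
       [ 0.40194524,  0.62561769, -0.66861239],
       [-0.34236458, -0.57455161, -0.74342245]]), 't': array([ 419.91405263, -267.52101391, 1451.42642062])}
top {'intrinsics': array([[497.73049952,   0.        , 322.86554599],
       [  0.        , 497.73049952, 192.78729318],
       [  0.        ,   0.        ,   1.        ]]), 'R': array([[ 0.01365789, -0.99941025,  0.03150593],
       [-0.99034273, -0.01786811, -0.1374846 ],
       [ 0.13796647, -0.02932392, -0.99000271]]), 't': array([ 100.25758866,  603.28547654, 1257.64656379])}
{'clock': 0.1, 'joints': array([-9.12404970e-01,  3.85492079e-01,  6.79813779e-03, -4.53694491e-04,
       -1.19398447e+00, -2.58596593e-01]), 'joint_vel': array([ 0.00027167, -0.00065818,  0.00127218, -0.00115611, -0.00038648,
       -0.00075342]), 'joint_efforts': array([-4.63187898e-04, -3.93319809e+01,  1.88929796e+01,  4.19797227e+00,
       -2.59522974e-03,  8.54169940e-06]), 'position': array([ 243.09574798, -575.23967713,  230.33464155]), 'ee_rot': array([-1.98486661e-01,  9.80103115e-01,  9.37174477e-04, -2.27426725e-04]), 'contact_force': array([-0.64298181, -0.65318985,  0.84880592]), 'wrist_torque': array([-0.01473813, -0.06094726,  0.01401751]), 'grasp_force': 0.0, 'gripper_width': 85.46995607525714}
```

View pics/scene0.png

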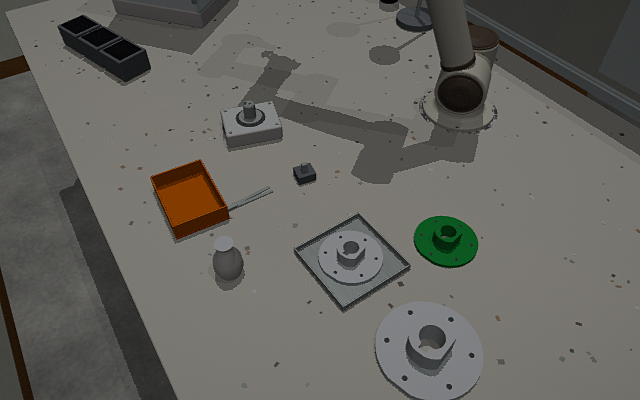

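View pics/top0.png

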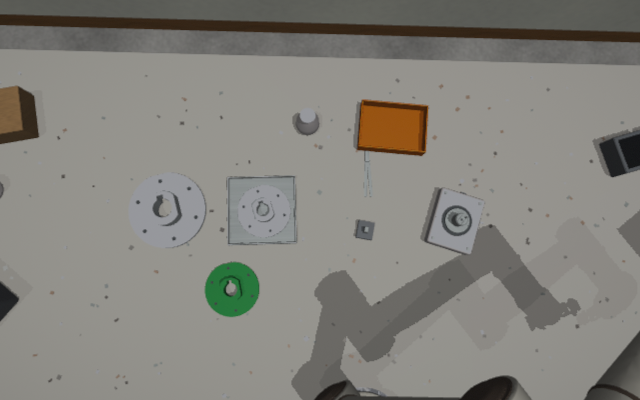

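The top view shows the turntable in its tray at (263,210), the key stand at (365,230) and the drive at (457,220). The scene view agrees. The bigger white disc and the green one are look-alikes.

```bash
cat > h.py <<'E'
from bench import arm
import numpy as np, cv2
from scipy.spatial.transform import Rotation as Ro
def ray(p,uv,z):
    K,R,t=p["intrinsics"],p["R"],p["t"]
    d=R.T@np.linalg.inv(K)@np.array([uv[0],uv[1],1.]); c=-R.T@t
    return c+d*(z-c[2])/d[2]
def proj(p,X):
    q=p["intrinsics"]@(p["R"]@np.array(X,float)+p["t"]); return q[:2]/q[2]
def togo(s,target,yaw=None):
    """shift in tool axes; yaw = world angle of tool y axis wanted -> turn about tool z (tool down)"""
    R=Ro.from_quat(s["ee_rot"]).as_matrix(); d=R.T@(np.array(target)-s["position"])
    ty=np.arctan2(R[1,1],R[0,1]); 
    out=[d.round(2), "tooly",round(ty,4),"tilt",R[:,2].round(4)]
    if yaw is not None:
        a=-(yaw-ty); out+=["turn",round((a+np.pi/2)%np.pi-np.pi/2,4)]
    return out
def snap(n,f=None):
    p=arm.camera_params(n); im=arm.get_image(n)[:,:,::-1].copy()
    if f: cv2.imwrite("pics/"+f,im)
    return p,im
E
python3 - <<'E'
from h import *
p=arm.camera_params("top")
for n,uv,z in(("hub",(263,210),38),("key",(365,229),47),("stand",(365,231),24),("shaft",(460,219),90),("drivetop",(456,220),44),("vase",(308,117),100),("vat",(392,127),40),("tray",(262,210),18)):
    print(n,ray(p,uv,z).round(1), np.hypot(*ray(p,uv,z)[:2]).round())
s=arm.read_state(); R=Ro.from_quat(s["ee_rot"]).as_matrix()
w=arm.camera_params("wrist"); c=-w["R"].T@w["t"]
print("cam in tool",R.T@(c-s["position"]), "axes",R.T@w["R"].T, w["intrinsics"])
print(togo(s,[560,-280,300],0))
E
```

```text
hub [554.1 264.2  38. ] 614.0
key [5.085e+02 2.000e-01 4.700e+01] 509.0
stand [504.8  -2.4  24. ] 505.0
shaft [ 534.5 -233.9   90. ] 583.0
drivetop [ 535.9 -237.6   44. ] 586.0
vase [786.7 152.  100. ] 801.0
vat [782.2 -72.3  40. ] 786.0
tray [556.1 268.6  18. ] 618.0
cam in tool [  68.53538349    0.34004466 -141.83584022] axes [[ 9.30833907e-05 -9.62378761e-01 -2.71711450e-01]
 [ 9.99999952e-01  1.69454904e-04 -2.57613045e-04]
 [ 2.93964161e-04 -2.71711413e-01  9.62378731e-01]] [[279.23418884   0.         310.46293824]
 [  0.         279.23418884 200.00033074]
 [  0.           0.           1.        ]]
[array([-406.8 ,  148.81,  -69.41]), 'tooly', np.float64(1.9704), 'tilt', array([-8.0e-04,  1.7e-03, -1.0e+00]), 'turn', np.float64(-1.1712)]
```

Emit:
{"method": "servo_tool", "body": {
  "rows": [
    [[85,-200,100,10,0,0,0.2],[85,-400,200,15,0,0,0.4],[85,-400,200,15,0,0,0.4],[85,-400,200,15,0,0,0.4],[85,-400,200,15,0,0,0.4],[85,-400,200,15,0,0,0.4],[85,-400,200,15,0,0,0.4],[85,-400,200,15,0,0,0.4],[85,-400,200,15,0,0,0.4],[85,-400,200,15,0,0,0.4]]
  ]
}}

```text
clock: 1.35
position: [533.0, -236.6, 216.1]
ee_rot: [0.001, 1.0, 0.0, -0.0]
contact_force: [-1.4, -0.5, 0.3]
gripper_width: 85.2
grasp_force: 0.0
```

Run:
```python
from h import *
p,im=snap("wrist","w1.png"); s=arm.read_state(); print(s["position"],s["contact_force"],s["joints"].round(3),s["clock"])
np.save("w1.npy",np.array([p["intrinsics"],p["R"],np.tile(p["t"],(3,1))]))
print(togo(s,[507,0,210],1.57))
```

```text
[ 532.93053555 -236.8621926   216.28688474] [-0.13240258 -0.46074942  0.15528721] [-0.141  0.325 -0.121  0.    -1.125 -1.432] 1.4
[array([ 26.4 , 236.81,   6.3 ]), 'tooly', np.float64(1.5688), 'tilt', array([-5.e-04,  0.e+00, -1.e+00]), 'turn', np.float64(-0.0012)]
```

View pics/w1.png

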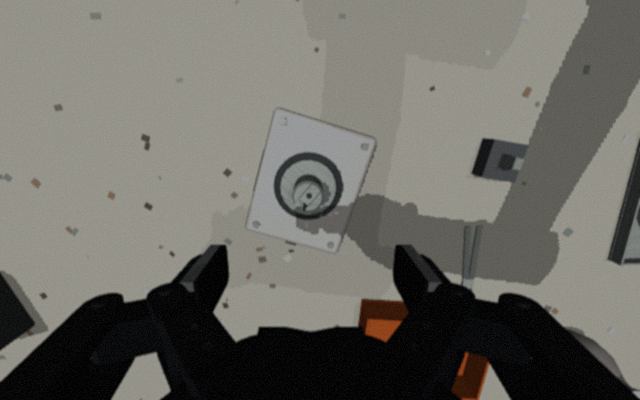

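The housing spans (278,108)–(376,138)–(338,252)–(246,228), with the shaft top at about (309,196). The slot is the dark notch below it. The tilted stand sits at (505,162). I'll enlarge the shaft, then move on to the stand.

Run:
```python
import cv2
im=cv2.imread("pics/w1.png")[95:265,235:390]
cv2.imwrite("pics/w1c.png",cv2.resize(im,None,fx=3.5,fy=3.5,interpolation=cv2.INTER_CUBIC))
```

```text
(no output)
```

View pics/w1c.png

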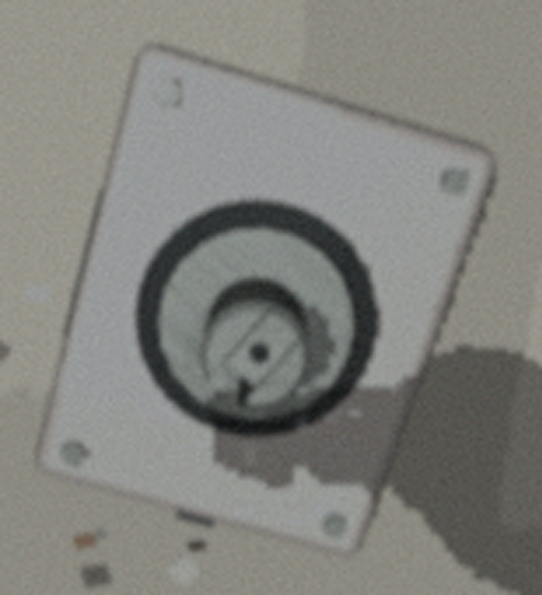

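Emit:
{"method": "servo_tool", "body": {
  "rows": [
    [[85,26,60,6,0,0,0],[85,26,120,6,0,0,0],[85,26,180,6,0,0,0],[85,26,237,26,0,0,0],[85,26,237,46,0,0,0],[85,26,237,46,0,0,0],[85,26,237,46,0,0,0]]
  ]
}}

```text
clock: 2.28
position: [508.3, 0.1, 171.2]
ee_rot: [0.001, 1.0, -0.0, 0.001]
contact_force: [0.6, 0.5, 0.3]
gripper_width: 85.3
grasp_force: 0.0
```

Run:
```python
from h import *
p,im=snap("wrist","w2.png"); s=arm.read_state(); print(s["position"],s["clock"])
np.save("w2.npy",np.array([p["intrinsics"],p["R"],np.tile(p["t"],(3,1))]))
print(proj(p,[507,0,47]))
u,v=proj(p,[507,0,35]).astype(int)
cv2.imwrite("pics/w2c.png",cv2.resize(im[v-60:v+60,u-75:u+75],None,fx=4,fy=4,interpolation=cv2.INTER_CUBIC)); print(u,v)
```

```text
[5.08505828e+02 1.34031708e-01 1.71335640e+02] 2.325
[310.00543453 192.17927504]
310 189
```

View pics/w2c.png

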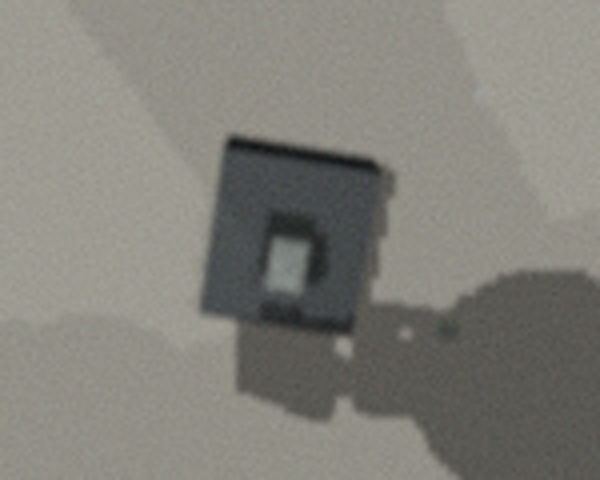

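The stand covers crop (203–390, 135–330), with the bright key top at about (287,263), its long side nearly vertical. Next I'll measure the key and the drive numerically.

```bash
cat >> h.py <<'E'
def ld(n):
    a=np.load(n+".npy"); return dict(intrinsics=a[0],R=a[1],t=a[2][0]),cv2.imread(f"pics/{n}.png")
def rect(p,mask,z):
    cs,_=cv2.findContours(mask,cv2.RETR_EXTERNAL,cv2.CHAIN_APPROX_NONE); c=max(cs,key=cv2.contourArea)
    q=np.array([ray(p,x[0],z)[:2] for x in c],np.float32); return cv2.minAreaRect(q),cv2.contourArea(c),q
E
python3 - <<'E'
from h import *
p,im=ld("w2"); k=8
def up(im,p,u0,u1,v0,v1):
    P=dict(p);K=p["intrinsics"].copy(); K[:2]*=k; K[0,2]+=-u0*k+(k-1)/2; K[1,2]+=-v0*k+(k-1)/2; P["intrinsics"]=K
    return P,cv2.resize(im[v0:v1,u0:u1],None,fx=k,fy=k,interpolation=cv2.INTER_CUBIC)
P,g=up(im,p,285,335,157,214); g=cv2.GaussianBlur(cv2.cvtColor(g,6),(0,0),3)
# key top: bright inside stand
m=((g>125)*255).astype(np.uint8)
n,l,st,ce=cv2.connectedComponentsWithStats(m)
for i in range(1,n):
    if 1500<st[i,4]<20000:
        r,a,q=rect(P,(l==i).astype(np.uint8)*255,47); print("key?",r,st[i])
m=((g<105)*255).astype(np.uint8)
r,a,q=rect(P,m,24); print("stand+",r)
print(ray(p,(235,0),24)[:0], "stand corners",[ray(p,(235+x/4,129+y/4),24)[:2].round(1) for x,y in((228,150),(378,168),(352,320),(203,310))])
p,im=ld("w1")
print("housing corners",[ray(p,(235+x/3.5,95+y/3.5),44)[:2].round(1) for x,y in((143,43),(495,155),(358,552),(38,468))])
print("dimple",ray(p,(235+260/3.5,95+352/3.5),90).round(1))
hsv=cv2.cvtColor(im,6)
P,g=up(im,p,270,350,145,225); g=cv2.cvtColor(g,6)
m=((cv2.GaussianBlur(g,(0,0),3)<80)*255).astype(np.uint8)
cs,_=cv2.findContours(m,0,1); c=max(cs,key=cv2.contourArea)
q=np.array([ray(P,x[0],50)[:2] for x in c],np.float32); print("ring ellipse",cv2.fitEllipse(q))
E
```

```text
key? ((510.4806823730469, -3.999471664428711), (6.66176176071167, 10.039874076843262), 81.83085632324219) [ 143  271   60   83 3539]
key? ((525.8550415039062, -20.99736976623535), (9.00949478149414, 6.453094482421875), 88.44023895263672) [   0  406   73   50 3091]
stand+ ((508.7729187011719, -0.5029449462890625), (54.17021179199219, 55.94539260864258), 89.89547729492188)
[] stand corners [array([485.3, -18.7]), array([490.1,  20.4]), array([531.7,  14. ]), array([528.8, -26.4])]
housing corners [array([ 449.9, -273.1]), array([ 483.5, -163.5]), array([ 620.5, -203.2]), array([ 588.7, -314. ])]
dimple [ 535.3 -237.4   90. ]
ring ellipse ((536.0155029296875, -238.97215270996094), (76.58258056640625, 77.85633850097656), 107.21987915039062)
```

Run:
```python
from h import *
p,im=ld("w1"); g=cv2.GaussianBlur(cv2.cvtColor(im,6),(0,0),0.6)
c=np.array([535.4,-237.6])
for r in (6,8,9,10,11,12,13):
    uv=np.array([proj(p,[c[0]+r*np.cos(a),c[1]+r*np.sin(a),90]) for a in np.radians(np.arange(-90,61,10))],np.float32)
    print(r,cv2.remap(g,uv[None,:,0],uv[None,:,1],1)[0])
for r in (6,10,12,14,15,16,17,18):
    uv=np.array([proj(p,[c[0]+r*np.cos(a),c[1]+r*np.sin(a),90]) for a in np.radians(np.arange(60,271,15))],np.float32)
    print(r,cv2.remap(g,uv[None,:,0],uv[None,:,1],1)[0])
s=arm.read_state();print(togo(s,[510,-3.6,90],1.43),togo(s,[510,-3.6,25],1.43))
```

```text
6 [133 137 139 139 138 137 136 138 134 129 124 119 118 119 120 118]
8 [119 131 135 133 130 118 113 117 120 112 114 121 124 128 131 129]
9 [118 123 129 127 123 104  86  96 107 110 117 122 126 128 131 131]
10 [124 121 124 122 118  96  61  69  95 117 124 125 126 127 130 130]
11 [131 123 122 121 119 103  58  54  95 124 128 129 127 124 128 128]
12 [136 130 125 126 122 110  63  51 108 131 130 129 125 120 119 117]
13 [135 133 128 130 126 111  68  55 117 130 127 124 117 108 104  98]
6 [118 118 125 134 134 133 133 132 130 126 123 119 119 124 133]
10 [130 129 126 111 128 128 130 128 111 130 135 135 135 134 124]
12 [117 109 102  93  96 102 105 105 111 127 130 134 136 136 136]
14 [ 82  82  78  79  69  65  74  78  94 102 110 115 123 126 135]
15 [ 80  79  80  81  69  50  55  64  75  87  95 100 108 112 122]
16 [ 90  79  83  82  77  52  39  49  59  68  77  82  89 104 106]
17 [105  82  84  81  85  65  35  42  48  54  58  63  84 109 104]
18 [112  89  86  82  85  84  50  40  44  49  49  57  99 117 111]
[array([-1.36, -3.75, 81.34]), 'tooly', np.float64(1.5687), 'tilt', array([ 1.8e-03,  2.0e-04, -1.0e+00]), 'turn', np.float64(0.1387)] [array([ -1.24,  -3.76, 146.34]), 'tooly', np.float64(1.5687), 'tilt', array([ 1.8e-03,  2.0e-04, -1.0e+00]), 'turn', np.float64(0.1387)]
```

Emit:
{"method": "servo_tool", "body": {
  "rows": [
    [[85,-24,-60,0,0,0,0],[85,-48,-120,0,0,0,0],[85,-72,-180,0,0,0,0],[85,-95,-238,16,0,0,0],[85,-95,-238,56,0,0,0],[85,-95,-238,61,0,0,0],[85,-95,-238,61,0,0,0],[85,-95,-238,61,0,0,0]]
  ]
}}

```text
clock: 3.32
position: [604.0, -236.4, 111.8]
ee_rot: [-0.001, 1.0, -0.0, 0.002]
contact_force: [-0.1, 0.1, 0.5]
gripper_width: 85.1
grasp_force: 0.0
```

Run:
```python
from h import *
p,im=snap("wrist","w3.png"); s=arm.read_state(); print(s["position"],s["clock"])
np.save("w3.npy",np.array([p["intrinsics"],p["R"],np.tile(p["t"],(3,1))]))
u,v=proj(p,[535.5,-238,90]).astype(int)
cv2.imwrite("pics/w3c.png",cv2.resize(im[v-60:v+60,u-70:u+70],None,fx=5,fy=5,interpolation=cv2.INTER_CUBIC)); print(u-70,v-60)
```

```text
[ 603.96660084 -236.24970164  111.70190223] 3.375
237 61
```

View pics/w3c.png

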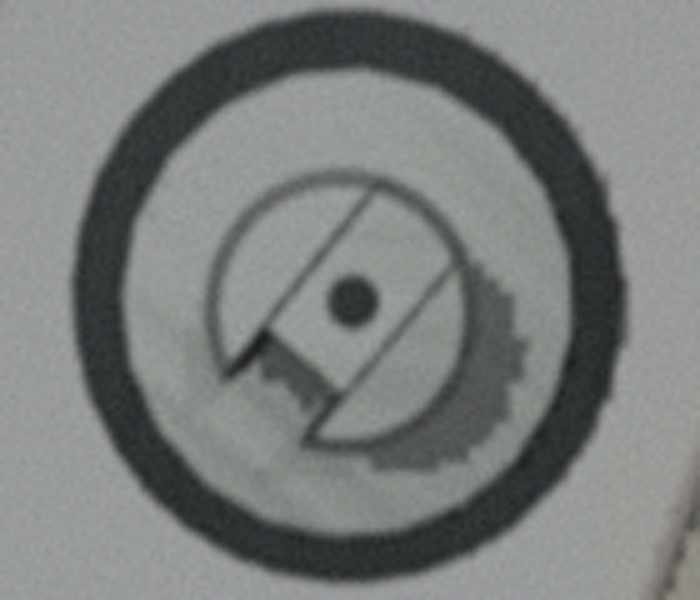

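The view from above is clear: the shaft dimple is at crop (352,302). The slot opens to the lower left between (228,378) and (308,440), with its floor running (268,335)–(338,395).

Run:
```python
from h import *
p,im=ld("w3")
f=lambda x,y,z=90:ray(p,(237+(x+.5)/5-.5,61+(y+.5)/5-.5),z)[:2]
print("dimple",f(352,302))
for a,b in(((375,187),(265,320)),((460,260),(340,400)),):
    d=f(*b)-f(*a);print(np.arctan2(d[1],d[0]))
d=f(338,395)-f(268,335);print("floor",np.hypot(*d),np.arctan2(d[1],d[0])-np.pi/2, "floor mid dist",np.hypot(*((f(338,395)+f(268,335))/2-f(352,302))))
print("flange c",f(349,295,44), [f(*q,50) for q in((349,70),(349,535),(125,300),(572,300))])
k=8;g=cv2.GaussianBlur(cv2.cvtColor(im,6),(0,0),.7)
m=((g<80)*255).astype(np.uint8); cs,_=cv2.findContours(m[40:185,240:380],0,1); c=max(cs,key=cv2.contourArea)
q=np.array([ray(p,x[0]+[240,40],44)[:2] for x in c],np.float32);print("ring44",cv2.fitEllipse(q))
s=arm.read_state();print(togo(s,[510,-3.6,90],1.43))
```

```text
dimple [ 535.36167411 -238.05004203]
-0.7188237882801596
-0.7203573083934615
floor 10.326020518060949 -0.6996609290947654 floor mid dist 8.899436207893336
flange c [ 534.54834165 -239.08259223] [array([ 505.52670255, -238.91218223]), array([ 568.38035593, -239.08436378]), array([ 535.26885386, -270.38648699]), array([ 535.18920798, -207.75195764])]
ring44 ((536.8247680664062, -239.16563415527344), (77.81908416748047, 78.16441345214844), 5.332244396209717)
[array([ 93.75, 232.79,  21.16]), 'tooly', np.float64(1.5721), 'tilt', array([ 3.7e-03, -8.0e-04, -1.0e+00]), 'turn', np.float64(0.1421)]
```

Emit:
{"method": "servo_tool", "body": {
  "rows": [
    [[85,24,58,0,0,0,0.05],[85,47,116,0,0,0,0.1],[85,70,174,0,0,0,0.142],[85,94,233,10,0,0,0.142],[85,94,233,21,0,0,0.142],[85,94,233,21,0,0,0.142],[85,94,233,21,0,0,0.142]]
  ]
}}

```text
clock: 4.25
position: [509.9, -4.4, 89.0]
ee_rot: [0.072, 0.997, 0.0, 0.001]
contact_force: [0.3, 0.2, 0.4]
gripper_width: 85.0
grasp_force: 0.0
```

Run:
```python
from h import *
s=arm.read_state();print(s["position"],togo(s,[510,-3.6,32],1.43))
p,im=snap("wrist","w4.png"); np.save("w4.npy",np.array([p["intrinsics"],p["R"],np.tile(p["t"],(3,1))]))
u,v=proj(p,[510,-3.6,47]).astype(int); print(u,v)
k=8; x0,y0=u-40,v-35
c=im[y0:v+35,x0:u+40]; g=cv2.GaussianBlur(cv2.cvtColor(cv2.resize(c,None,fx=k,fy=k,interpolation=2),6),(0,0),4)
P=dict(p);K=p["intrinsics"].copy();K[:2]*=k;K[0,2]+=-x0*k+3.5;K[1,2]+=-y0*k+3.5;P["intrinsics"]=K
m=((g>115)*255).astype(np.uint8);n,l,st,ce=cv2.connectedComponentsWithStats(m)
for i in range(1,n):
    if 1500<st[i,4]<60000: print(rect(P,(l==i).astype(np.uint8)*255,47)[0],st[i])
cv2.imwrite("pics/w4c.png",cv2.resize(c,None,fx=6,fy=6,interpolation=2))
```

```text
[509.85987494  -4.36846568  88.97722996] [array([5.000e-02, 7.600e-01, 5.698e+01]), 'tooly', np.float64(1.4276), 'tilt', array([ 1.5e-03,  2.0e-04, -1.0e+00]), 'turn', np.float64(-0.0024)]
311 223
((493.1513366699219, -24.525840759277344), (9.356736183166504, 24.03681182861328), 79.56278228759766) [    0     0   110   265 22780]
((495.97259521484375, 22.76824378967285), (6.109423637390137, 15.938750267028809), 79.61693572998047) [ 566    0   74  179 9740]
((506.54205322265625, -3.03106689453125), (8.094245910644531, 5.536043167114258), 81.51010131835938) [ 278  216   94   61 4680]
((527.8221435546875, -10.888570785522461), (49.39310836791992, 15.795699119567871), 81.79052734375) [    0   398   545   162 52794]
```

View pics/w4c.png

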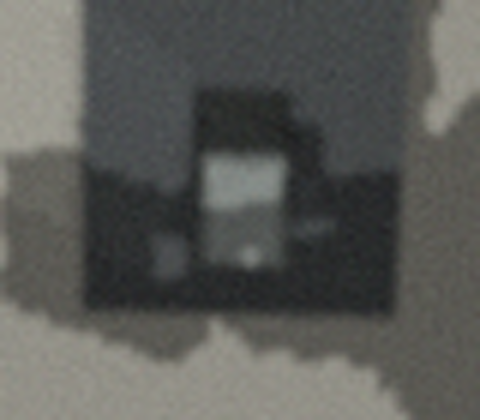

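The key top spans crop (202–286, 152–265) and is centred at (244,208), square to the fingers, within 0.5 px of where I predicted it. I'll descend and grasp.

Emit:
{"method": "servo_tool", "body": {
  "rows": [
    [[85,0,0.7,20,0,0,0],[60,0,0.7,40,0,0,0],[40,0,0.7,57,0,0,0],[25,0,0.7,57,0,0,0],[5,0,0.7,57,0,0,0],[5,0,0.7,57,0,0,0],[5,0,0.7,57,0,0,0],[5,0,0.7,57,0,0,0]]
  ]
}}

```text
clock: 5.3
position: [509.8, -3.1, 32.1]
ee_rot: [0.071, 0.997, 0.0, 0.001]
contact_force: [0.4, -2.2, 3.6]
gripper_width: 8.0
grasp_force: 61.1
```

Run:
```python
from h import *
s=arm.read_state();print(s["position"],s["contact_force"],s["grasp_force"],s["gripper_width"],togo(s,[510,-3.6,32],1.43))
```

```text
[509.78267246  -3.13382049  32.1475747 ] [ 0.42354365 -2.24655024  3.62599909] 61.11665267497301 7.990189793340861 [array([-0.28, -0.43,  0.15]), 'tooly', np.float64(1.4291), 'tilt', array([ 0.0018,  0.    , -1.    ]), 'turn', np.float64(-0.0009)]
```

Emit:
{"method": "servo_tool", "body": {
  "rows": [
    [[5,0,0,-30,0,0,0],[5,0,0,-70,0,0,0],[5,-20,-60,-95,0,0,0.15],[5,-36,-120,-95,0,0,0.3],[5,-54,-180,-95,0,0,0.45],[5,-71.6,-237.4,-95,0,0,0.568],[5,-71.6,-237.4,-95,0,0,0.568],[5,-71.6,-237.4,-95,0,0,0.568],[5,-71.6,-237.4,-95,0,0,0.568]]
  ]
}}

```text
clock: 6.42
position: [546.1, -246.9, 126.2]
ee_rot: [0.347, 0.938, 0.0, -0.0]
contact_force: [-0.7, 0.1, 0.1]
gripper_width: 8.0
grasp_force: 60.6
```

```bash
cat > st.py <<'E'
from h import *
s=arm.read_state();R=Ro.from_quat(s["ee_rot"]).as_matrix()
print(round(s["clock"],2),s["position"].round(2),"F",s["contact_force"].round(1),"Ftool",(R.T@s["contact_force"]).round(1),"T",s["wrist_torque"].round(2),s["grasp_force"].round(1),s["gripper_width"].round(2))
E
cat > st2.py <<'E'
from st import *
c=np.array([535.8,-238.4]);a=-.71
print(togo(s,[*(c+15*np.array([np.cos(a),np.sin(a)])),115],a+np.pi/2))
E
python3 st2.py
python3 - <<'E'
from h import *
p,im=snap("wrist","w5.png"); u,v=proj(p,[547,-248,105]).astype(int); c=im[max(0,v-70):v+60,u-80:u+80]
cv2.imwrite("pics/w5c.png",cv2.resize(c,None,fx=4,fy=4,interpolation=2)); print(u,v)
E
```

```text
309 237Traceback (most recent call last):
  File "st2.py", line 1, in <module>
    from st import *
  File "st.py", line 3, in <module>
    print(round(s["clock"],2),s["position"].round(2),"F",s["contact_force"].round(1),"Ftool",(R.T@s["contact_force"]).round(1),"T",s["wrist_torque"].round(2),s["grasp_force"].round(1),s["gripper_width"].round(2))
                                                                                                                                                              ^^^^^^^^^^^^^^^^^^^^^^
AttributeError: 'float' object has no attribute 'round'
```

View pics/w5c.png

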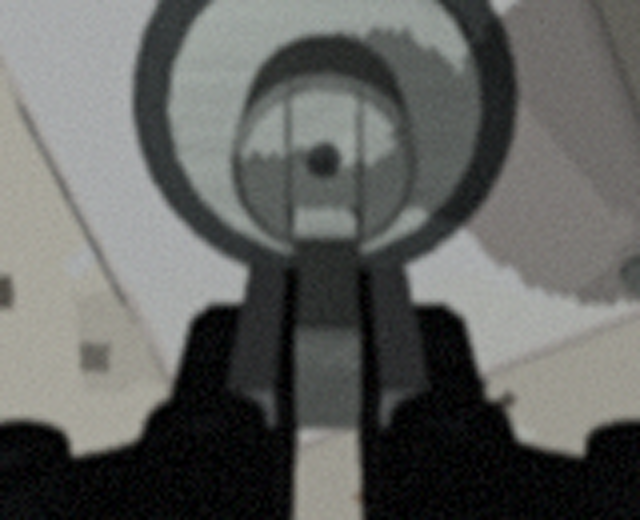

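The view shows the slot edges vertical at crop x≈288 and 358, the dimple at (323,160), and the key's lower edge at (300–358, 240). The angle is right and the key is slightly to the right. I'll work out the offset.

```bash
sed -i 's/s\["grasp_force"\].round(1),s\["gripper_width"\].round(2)/s["grasp_force"],s["gripper_width"]/' st.py; python3 st2.py
python3 - <<'E'
from h import *
p=arm.camera_params("wrist"); s=arm.read_state(); R=Ro.from_quat(s["ee_rot"]).as_matrix()
f=lambda x,y,z:(R.T@(ray(p,(229+(x+.5)/4-.5,167+(y+.5)/4-.5),z)-s["position"])).round(2)
for n,a in dict(dimple=(323,160,90),slotL=(288,180,90),slotR=(359,180,90),floor=(323,206,90),keyL=(299,243,106.5),keyR=(359,243,106.5),keyTopfar=(330,425,141),keytopnear=(330,328,141)).items(): print(n,f(*a))
E
```

```text
6.47 [ 546.25 -246.77  126.4 ] F [ 0.7  0.7 -0.2] Ftool [-0.1  1.   0.2] T [ 0.03  0.03 -0.01] 60.56619565933943 8.388858020864781
[array([-1.62, -0.47, 11.4 ]), 'tooly', np.float64(0.8627), 'tilt', array([-2.e-04,  3.e-04, -1.e+00]), 'turn', np.float64(0.0019)]
dimple [14.02 -0.35 36.4 ]
slotL [10.51 -6.23 36.4 ]
slotR [10.51  5.69 36.4 ]
floor [ 5.89 -0.36 36.4 ]
keyL [ 5.67 -4.01 19.9 ]
keyR [ 5.67  5.27 19.9 ]
keyTopfar [ -5.69   0.71 -14.6 ]
keytopnear [  7.86   0.7  -14.6 ]
```

Emit:
{"method": "servo_tool", "body": {
  "rows": [
    [[5,-1.2,-0.9,7,0,0,0],[5,-1.2,-0.9,14,0,0,0],[5,-1.2,-0.9,16,0,0,0],[5,-1.2,-0.9,17,0,0,0],[5,-1.2,-0.9,18,0,0,0],[5,-1.2,-0.9,18,0,0,0]]
  ]
}}

```text
clock: 7.22
position: [546.8, -249.7, 108.4]
ee_rot: [0.348, 0.938, 0.0, 0.0]
contact_force: [0.9, -0.1, -1.7]
gripper_width: 8.1
grasp_force: 60.5
```

```bash
python3 st2.py
```

```text
7.22 [ 546.81 -249.73  108.45] F [ 0.9 -0.1 -1.7] Ftool [-0.8  0.5  1.7] T [ 0.11 -0.15  0.05] 60.54437818005681 8.129663968338418
[array([ 0.74,  1.42, -6.55]), 'tooly', np.float64(0.8605), 'tilt', array([ 6.e-04, -1.e-04, -1.e+00]), 'turn', np.float64(-0.0003)]
```

Emit:
{"method": "servo_tool", "body": {
  "rows": [
    [[5,0,0,1,0,0,0],[5,0,0,2,0,0,0],[5,0,0,3,0,0,0],[5,0,0,3,0,0,0]]
  ]
}}

```text
clock: 7.72
position: [547.1, -249.6, 105.4]
ee_rot: [0.348, 0.938, 0.0, 0.001]
contact_force: [1.7, 1.4, 0.9]
gripper_width: 8.0
grasp_force: 60.6
```

```bash
python3 st2.py
```

```text
7.72 [ 547.09 -249.59  105.43] F [1.7 1.4 0.9] Ftool [-0.3  2.2 -0.9] T [ 0.39 -0.56  0.04] 60.633510276675224 8.00559645241151
[array([ 0.85,  1.13, -9.57]), 'tooly', np.float64(0.8607), 'tilt', array([ 1.1e-03, -1.0e-04, -1.0e+00]), 'turn', np.float64(-0.0001)]
```

Emit:
{"method": "servo_tool", "body": {
  "rows": [
    [[5,0,0.2,2,0,0,0],[5,0,0.3,4,0,0,0],[5,0,0.3,6,0,0,0],[5,0,0.3,8,0,0,0],[5,0,0.3,8,0,0,0]]
  ]
}}

```text
clock: 8.35
position: [547.0, -249.3, 97.0]
ee_rot: [0.348, 0.938, 0.0, 0.0]
contact_force: [2.5, 1.9, -0.2]
gripper_width: 7.6
grasp_force: 60.5
```

```bash
python3 st2.py
```

```text
8.35 [ 546.97 -249.34   97.05] F [ 2.5  1.9 -0.2] Ftool [-0.6  3.1  0.2] T [ 0.53 -0.81  0.02] 60.52001595497131 7.615193040949657
[array([  0.6 ,   1.03, -17.95]), 'tooly', np.float64(0.8606), 'tilt', array([ 3.e-04,  2.e-04, -1.e+00]), 'turn', np.float64(-0.0002)]
```

Emit:
{"method": "servo_tool", "body": {
  "rows": [
    [[5,0,0.3,1.5,0,0,0],[5,0,0.6,3,0,0,0],[5,0,0.6,4,0,0,0],[5,0,0.6,4,0,0,0]]
  ]
}}

```text
clock: 8.85
position: [546.7, -249.0, 92.9]
ee_rot: [0.348, 0.938, -0.0, -0.001]
contact_force: [1.8, 0.1, -1.1]
gripper_width: 8.0
grasp_force: 60.5
```

```bash
python3 st2.py
```

```text
8.85 [ 546.72 -249.03   92.93] F [ 1.8  0.1 -1.1] Ftool [-1.3  1.2  1.1] T [ 0.27 -0.34 -0.04] 60.52606601268053 7.97873209596019
[array([  0.23,   0.93, -22.07]), 'tooly', np.float64(0.8604), 'tilt', array([-1.1e-03,  2.0e-04, -1.0e+00]), 'turn', np.float64(-0.0004)]
```

Emit:
{"method": "servo_tool", "body": {
  "rows": [
    [[14,0,0,0,0,0,0],[25,0,0,0,0,0,0],[35,0,0,0,0,0,0],[35,0,0,-20,0,0,0],[35,0,0,-50,0,0,0],[60,-40,0,-50,0,0,0],[80,-65,0,-35,0,0,0],[80,-65,0,-35,0,0,0],[80,-65,0,-35,0,0,0]]
  ]
}}

```text
clock: 9.98
position: [595.9, -291.2, 128.2]
ee_rot: [0.348, 0.938, -0.0, -0.001]
contact_force: [-0.3, 0.7, 0.6]
gripper_width: 80.0
grasp_force: 0.0
```

```bash
python3 st2.py
python3 - <<'E'
from h import *
p,im=snap("wrist","w6.png");np.save("w6.npy",np.array([p["intrinsics"],p["R"],np.tile(p["t"],(3,1))]))
u,v=proj(p,[540,-243,88]).astype(int); print(u,v); x0,y0=u-65,max(0,v-60)
cv2.imwrite("pics/w6c.png",cv2.resize(im[y0:v+60,x0:u+65],None,fx=5,fy=5,interpolation=2)); print(x0,y0)
E
```

```text
9.97 [ 595.89 -291.15  128.19] F [-0.3  0.7  0.6] Ftool [ 0.7  0.3 -0.6] T [0.02 0.03 0.02] 0.0 79.97801947003408
[array([64.94,  0.83, 13.25]), 'tooly', np.float64(0.8606), 'tilt', array([-1.e-03,  2.e-04, -1.e+00]), 'turn', np.float64(-0.0002)]
310 113
245 53
```

View pics/w6c.png

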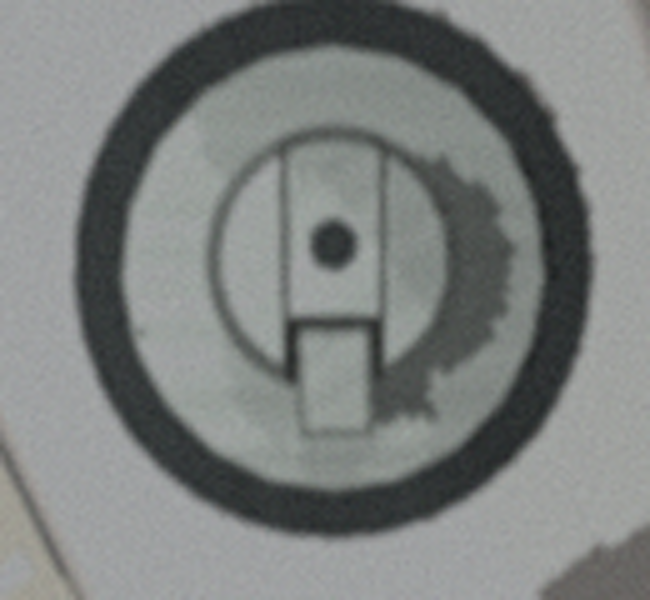

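The key stands in the slot at crop (302–372, 325–432), but its height isn't clear from above. I'll check with a light touch of the closed fingers.

Emit:
{"method": "servo_tool", "body": {
  "rows": [
    [[0,20,0,0,0,0,0],[0,52,0,0,0,0,0],[0,52,0,10,0,0,0],[0,52,0,16,0,0,0],[0,52,0,19,0,0,0],[0,52,0,21,0,0,0],[0,52,0,23,0,0,0],[0,52,0,23,0,0,0]]
  ]
}}

```text
clock: 11.02
position: [557.0, -257.6, 105.1]
ee_rot: [0.348, 0.938, -0.0, -0.0]
contact_force: [-0.2, 0.2, 0.5]
gripper_width: 0.2
grasp_force: 0.0
```

```bash
python3 st2.py
```

```text
11.03 [ 557.02 -257.59  105.06] F [-0.2  0.2  0.5] Ftool [ 0.3  0.1 -0.5] T [ 0.03 -0.01  0.02] 0.0 0.21694839545301936
[array([13.6 ,  0.71, -9.94]), 'tooly', np.float64(0.8605), 'tilt', array([-4.e-04,  0.e+00, -1.e+00]), 'turn', np.float64(-0.0003)]
```

Emit:
{"method": "servo_tool", "body": {
  "rows": [
    [[0,0,0,4,0,0,0],[0,0,0,8,0,0,0],[0,0,0,12,0,0,0],[0,0,0,15,0,0,0],[0,0,0,17,0,0,0],[0,0,0,18,0,0,0],[0,0,0,18,0,0,0]]
  ]
}}

```text
clock: 11.9
position: [557.1, -257.5, 87.3]
ee_rot: [0.348, 0.938, -0.0, 0.0]
contact_force: [-0.0, -0.7, -0.1]
gripper_width: -0.0
grasp_force: 0.0
```

```bash
python3 st2.py
```

```text
11.9 [ 557.07 -257.51   87.33] F [-0.  -0.7 -0.1] Ftool [-0.5 -0.6  0.1] T [-0.06  0.04  0.  ] 0.0 -0.005224835236149168
[array([ 13.59,   0.63, -27.67]), 'tooly', np.float64(0.8606), 'tilt', array([ 1.e-04, -1.e-04, -1.e+00]), 'turn', np.float64(-0.0002)]
```

Emit:
{"method": "servo_tool", "body": {
  "rows": [
    [[0,0,0,1,0,0,0],[0,0,0,2,0,0,0],[0,0,0,2.5,0,0,0],[0,0,0,3,0,0,0],[0,0,0,3,0,0,0]]
  ]
}}

```text
clock: 12.52
position: [557.5, -257.7, 84.9]
ee_rot: [0.348, 0.938, -0.0, 0.001]
contact_force: [0.4, -0.9, 3.0]
gripper_width: -0.1
grasp_force: 1.7
```

```bash
python3 st2.py
```

```text
12.53 [ 557.54 -257.67   84.93] F [ 0.4 -0.9  3. ] Ftool [-0.9 -0.4 -3. ] T [-0.06  0.    0.04] 1.6675212214795465 -0.11471874733589675
[array([ 14.01,   0.45, -30.09]), 'tooly', np.float64(0.8608), 'tilt', array([ 1.3e-03, -5.0e-04, -1.0e+00]), 'turn', np.float64(0.0)]
```

The key is seated: contact at z≈85 with 3 N. Next, a look at the turntable.

Emit:
{"method": "servo_tool", "body": {
  "rows": [
    [[0,0,0,-40,0,0,0],[0,20,30,-75,0,0,0],[20,55,83,-75,0,0,-0.15],[40,90,136,-75,0,0,-0.3],[60,125,189,-75,0,0,-0.45],[84,160,242,-75,0,0,-0.6],[84,195,294,-75,0,0,-0.71],[84,230,347,-75,0,0,-0.71],[84,265,400,-75,0,0,-0.71],[84,292,440,-75,0,0,-0.71]]
  ]
}}

```text
clock: 13.78
position: [622.1, 268.8, 158.7]
ee_rot: [-0.0, 1.0, -0.0, -0.0]
contact_force: [0.4, -0.4, 0.5]
gripper_width: 84.6
grasp_force: 0.0
```

Emit:
{"method": "servo_tool", "body": {
  "rows": [
    [[84,0,0,0,0,0,0],[84,0,0,0,0,0,0]]
  ]
}}

```text
clock: 14.02
position: [621.9, 266.2, 158.4]
ee_rot: [0.0, 1.0, -0.0, -0.001]
contact_force: [1.4, -0.0, -0.2]
gripper_width: 84.2
grasp_force: 0.0
```

```bash
python3 st2.py
python3 - <<'E'
from h import *
p,im=snap("wrist","w7.png");np.save("w7.npy",np.array([p["intrinsics"],p["R"],np.tile(p["t"],(3,1))]))
u,v=proj(p,[555,266,41]).astype(int); print(u,v); x0,y0=u-65,max(0,v-60)
cv2.imwrite("pics/w7c.png",cv2.resize(im[y0:v+60,x0:u+65],None,fx=5,fy=5,interpolation=2)); print(x0,y0)
E
```

```text
14.03 [621.88 266.25 158.43] F [ 1.4 -0.  -0.2] Ftool [-1.4 -0.   0.2] T [-0.03 -0.    0.06] 0.0 84.20259468009667
[array([  74.63, -514.39,   44.01]), 'tooly', np.float64(1.5708), 'tilt', array([-1.7e-03, -9.0e-04, -1.0e+00]), 'turn', np.float64(0.71)]
309 123
244 63
```

View pics/w7c.png

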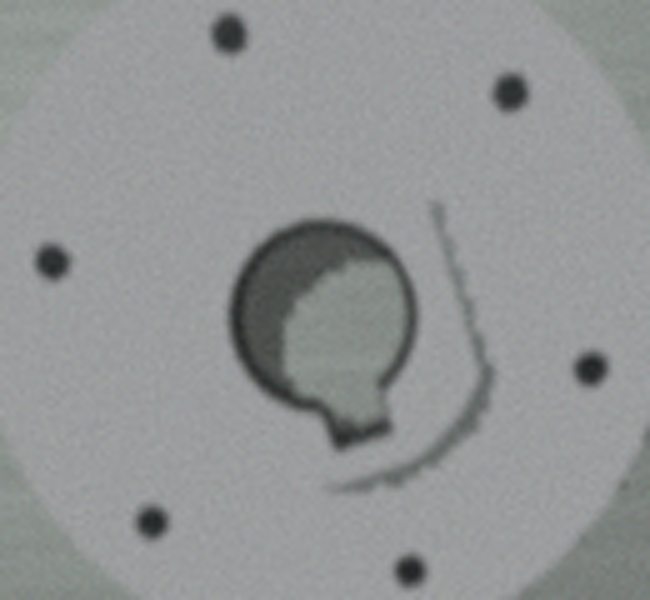

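Hub: the bore is centred at crop (323,315) and the keyway points to (365,437). The disc holes are at (230,33), (510,92), (590,368), (410,570), (152,522) and (52,262).

Run:
```python
from h import *
p,im=ld("w7")
f=lambda x,y,z:ray(p,(244+(x+.5)/5-.5,63+(y+.5)/5-.5),z)[:2]
H=np.array([f(x,y,11) for x,y in((230,33),(510,92),(590,368),(410,570),(152,522),(52,262))])
c=H.mean(0);d=H-c;a=np.arctan2(d[:,1],d[:,0]);print("holes c",c,"r",np.hypot(*d.T).round(1),"ang mod60",(np.degrees(a)%60).round(1))
B=np.array([f(x,y,41) for x,y in((323,222),(234,315),(413,315),(260,385),(255,250),(390,252))],np.float32)
print("bore",cv2.minEnclosingCircle(B))
m=(f(342,447,41)+f(390,428,41))/2;print("keyway",m,np.arctan2(*(m-c)[::-1]),np.hypot(*(m-c)))
q=f(487,370,11)-f(437,205,11);print("flat",np.arctan2(q[1],q[0]))
s=arm.read_state();print(togo(s,[*c,150],.34+np.pi/2),togo(s,[*c,25],.34-np.pi/2))
```

```text
holes c [557.3212592 264.4301604] r [54.9 54.8 54.8 54.8 55.  54.9] ang mod60 [18.9 19.2 19.2 19.2 19.2 19.3]
bore ((557.1663208007812, 264.2799072265625), 16.456621170043945)
keyway [578.60862617 272.3515865 ] 0.35624215872173537 22.713453810698965
flat 0.3277613705268927
[array([64.75, -1.21,  8.87]), 'tooly', np.float64(1.5699), 'tilt', array([-1.3e-03, -7.0e-04, -1.0e+00]), 'turn', np.float64(-0.3409)] [array([ 64.58,  -1.12, 133.87]), 'tooly', np.float64(1.5699), 'tilt', array([-1.3e-03, -7.0e-04, -1.0e+00]), 'turn', np.float64(-0.3409)]
```

Emit:
{"method": "servo_tool", "body": {
  "rows": [
    [[85,40,-1.2,0,0,0,-0.15],[85,64.7,-1.2,40,0,0,-0.334],[85,64.7,-1.2,90,0,0,-0.334],[85,64.7,-1.2,90,0,0,-0.334],[85,64.7,-1.2,90,0,0,-0.334],[85,64.7,-1.2,90,0,0,-0.334]]
  ]
}}

```text
clock: 14.82
position: [559.4, 265.8, 71.7]
ee_rot: [-0.166, 0.986, 0.001, 0.002]
contact_force: [0.3, -0.6, -0.0]
gripper_width: 85.3
grasp_force: 0.0
```

```bash
python3 st.py;python3 - <<'E'
from h import *
s=arm.read_state();print(togo(s,[557.3,264.4,14],.334+np.pi/2))
E
```

```text
14.82 [559.45 265.84  71.72] F [ 0.3 -0.6 -0. ] Ftool [-0.1 -0.6  0. ] T [-0.03 -0.   -0.02] 0.0 85.30791790843355
[array([ 2.75, -0.73, 57.7 ]), 'tooly', np.float64(1.9041), 'tilt', array([ 0.0037,  0.0025, -1.    ]), 'turn', np.float64(-0.0007)]
```

Emit:
{"method": "servo_tool", "body": {
  "rows": [
    [[85,1,-0.5,20,0,0,0],[85,1,-0.5,40,0,0,0],[85,1,-0.5,52,0,0,0],[85,1,-0.5,57,0,0,0],[85,1,-0.5,57,0,0,0],[85,1,-0.5,57,0,0,0]]
  ]
}}

```text
clock: 15.58
position: [557.5, 264.9, 13.1]
ee_rot: [-0.166, 0.986, 0.0, 0.001]
contact_force: [-0.5, 0.4, 0.5]
gripper_width: 85.0
grasp_force: 0.0
```

```bash
python3 st.py;python3 - <<'E'
from h import *
s=arm.read_state();print(togo(s,[557.3,264.4,14],.334+np.pi/2))
E
```

```text
15.57 [557.53 264.9   13.09] F [-0.5  0.4  0.5] Ftool [ 0.4  0.5 -0.5] T [-0.06  0.02 -0.03] 0.0 84.9835523512959
[array([ 0.38, -0.4 , -0.91]), 'tooly', np.float64(1.9048), 'tilt', array([ 1.2e-03,  9.0e-04, -1.0e+00]), 'turn', np.float64(-0.0)]
```

Emit:
{"method": "servo_tool", "body": {
  "rows": [
    [[65,0.4,-0.4,-1,0,0,0],[55,0.4,-0.4,-1,0,0,0],[40,0.4,-0.4,-1,0,0,0],[40,0.4,-0.4,-1,0,0,0],[40,0.4,-0.4,-1,0,0,0],[40,0.4,-0.4,-1,0,0,0]]
  ]
}}

```text
clock: 16.32
position: [557.0, 264.2, 13.9]
ee_rot: [-0.166, 0.986, 0.0, 0.0]
contact_force: [-0.2, -0.3, 5.9]
gripper_width: 46.9
grasp_force: 65.1
```

```bash
python3 st.py
```

```text
16.32 [557.05 264.18  13.92] F [-0.2 -0.3  5.9] Ftool [ 0.3 -0.2 -5.9] T [-0.23  0.32  0.04] 65.13101935386658 46.89139698218605
```

Emit:
{"method": "servo_tool", "body": {
  "rows": [
    [[40,0,0,-3,0,0,0],[40,0,0,-10,0,0,0],[40,0,0,-30,0,0,0],[40,0,0,-60,0,0,0],[40,0,0,-90,0,0,0],[40,0,0,-118,0,0,0],[40,0,0,-118,0,0,0],[40,0,0,-118,0,0,0]]
  ]
}}

```text
clock: 17.32
position: [555.6, 263.4, 129.6]
ee_rot: [-0.166, 0.986, -0.0, -0.002]
contact_force: [-0.2, 0.4, -5.3]
gripper_width: 46.9
grasp_force: 64.2
```

```bash
python3 st.py
python3 - <<'E'
from h import *
p,im=ld("w6")
f=lambda x,y,z=90:ray(p,(245+(x+.5)/5-.5,53+(y+.5)/5-.5),z)[:2]
print("dimple",f(334,244)); print("taper circle z~87",(f(210,255,87)+f(450,255,87))/2)
for z in(44,50):
  print("ring",z,(f(76,272,z)+f(590,272,z))/2,(f(334,-1,z)+f(334,535,z))/2,f(590,272,z)-f(76,272,z))
for a,b in(((282,155),(289,372)),((383,155),(380,372)),((302,330),(303,430)),((370,330),(370,430))):
    d=f(*b)-f(*a);print(np.arctan2(d[1],d[0]))
s=arm.read_state();print(togo(s,[536.2,-238.8,130],.861))
E
```

```text
17.32 [555.57 263.37 129.56] F [-0.2  0.4 -5.3] Ftool [0.  0.4 5.3] T [0.03 0.05 0.04] 64.24523591995239 46.89614675189316
dimple [ 535.40735807 -237.91776617]
taper circle z~87 [ 535.92004697 -239.00131688]
ring 44 [ 536.20683128 -238.63383446] [ 537.22209291 -239.29945807] [51.54190164 59.94434831]
ring 50 [ 536.4128214 -238.8280851] [ 537.40113939 -239.47604398] [50.17405071 58.35350804]
-0.68465030160633
-0.7146072932394413
-0.705042606049762
-0.7022613649222987
[array([ 1.8247e+02, -4.6825e+02,  2.5000e-01]), 'tooly', np.float64(1.9038), 'tilt', array([-0.0031, -0.0013, -1.    ]), 'turn', np.float64(1.0428)]
```

Emit:
{"method": "servo_tool", "body": {
  "rows": [
    [[40,18,-47,0,0,0,0.1],[40,36,-94,0,0,0,0.2],[40,54,-141,0,0,0,0.32],[40,73,-188,0,0,0,0.44],[40,91,-235,0,0,0,0.56],[40,109,-282,0,0,0,0.68],[40,128,-330,0,0,0,0.8],[40,147,-378,0,0,0,0.92],[40,166,-426,0,0,0,1.0],[40,182.5,-468.3,0,0,0,1.037]]
  ]
}}

```text
clock: 18.58
position: [536.3, -239.7, 129.1]
ee_rot: [0.345, 0.938, -0.0, -0.002]
contact_force: [0.3, 0.8, -3.4]
gripper_width: 46.9
grasp_force: 64.3
```

Emit:
{"method": "servo_tool", "body": {
  "rows": [
    [[40,0,0,0,0,0,0],[40,0,0,0,0,0,0],[40,0,0,0,0,0,0]]
  ]
}}

```text
clock: 18.95
position: [537.6, -237.1, 130.6]
ee_rot: [0.344, 0.939, -0.0, -0.001]
contact_force: [0.1, 0.2, -4.9]
gripper_width: 47.1
grasp_force: 64.5
```

```bash
cat > st3.py <<'E'
from st import *
print(togo(s,[536.2,-238.7,61],-.704+np.pi/2))
E
python3 st3.py
```

```text
18.95 [ 537.57 -237.06  130.62] F [ 0.1  0.2 -4.9] Ftool [0.1 0.3 4.9] T [-0.01 -0.02 -0.03] 64.49257135391235 47.085310508723225
[array([-0.11, -2.1 , 69.62]), 'tooly', np.float64(0.8692), 'tilt', array([-1.4e-03,  5.0e-04, -1.0e+00]), 'turn', np.float64(0.0024)]
```

Emit:
{"method": "servo_tool", "body": {
  "rows": [
    [[40,0,-2,10,0,0,0],[40,0,-2,20,0,0,0],[40,0,-2,26,0,0,0],[40,0,-2,27,0,0,0],[40,0,-2,27,0,0,0]]
  ]
}}

```text
clock: 19.58
position: [536.7, -239.8, 104.4]
ee_rot: [0.344, 0.939, -0.0, 0.0]
contact_force: [0.4, 0.2, -4.5]
gripper_width: 46.7
grasp_force: 64.5
```

```bash
python3 st3.py
```

```text
19.57 [ 536.67 -239.81  104.36] F [ 0.4  0.2 -4.5] Ftool [-0.1  0.4  4.5] T [-0.02 -0.09 -0.03] 64.46164727210999 46.70951236450462
[array([ 1.09,  0.54, 43.36]), 'tooly', np.float64(0.8677), 'tilt', array([ 2.e-04, -2.e-04, -1.e+00]), 'turn', np.float64(0.0009)]
```

Emit:
{"method": "servo_tool", "body": {
  "rows": [
    [[40,0.7,0.4,1,0,0,0],[40,0.7,0.4,3,0,0,0],[40,0.7,0.4,4,0,0,0],[40,0.7,0.4,5,0,0,0],[40,0.7,0.4,5,0,0,0]]
  ]
}}

```text
clock: 20.2
position: [536.2, -239.0, 99.2]
ee_rot: [0.344, 0.939, -0.0, -0.0]
contact_force: [-0.0, 0.3, -4.5]
gripper_width: 47.2
grasp_force: 64.5
```

```bash
python3 st3.py
```

```text
20.2 [ 536.18 -238.98   99.21] F [-0.   0.3 -4.5] Ftool [0.2 0.2 4.5] T [0.05 0.06 0.01] 64.46228742599487 47.17751659117247
[array([ 0.16,  0.23, 38.21]), 'tooly', np.float64(0.8675), 'tilt', array([-2.e-04,  0.e+00, -1.e+00]), 'turn', np.float64(0.0007)]
```

Emit:
{"method": "servo_tool", "body": {
  "rows": [
    [[40,0,0,1,0,0,0],[40,0,0,2,0,0,0],[40,0,0,2,0,0,0]]
  ]
}}

```text
clock: 20.58
position: [536.1, -239.0, 97.2]
ee_rot: [0.344, 0.939, -0.0, -0.0]
contact_force: [0.3, 0.4, -4.0]
gripper_width: 46.8
grasp_force: 64.5
```

```bash
python3 st3.py
```

```text
20.57 [ 536.14 -238.99   97.18] F [ 0.3  0.4 -4. ] Ftool [0.1 0.5 4. ] T [ 0.03 -0.05 -0.04] 64.46313142776489 46.81316457523955
[array([ 0.13,  0.27, 36.18]), 'tooly', np.float64(0.8675), 'tilt', array([-3.e-04,  1.e-04, -1.e+00]), 'turn', np.float64(0.0007)]
```

Emit:
{"method": "servo_tool", "body": {
  "rows": [
    [[40,0,0,1,0,0,0],[40,0,0,2,0,0,0],[40,0,0,3,0,0,0],[40,0,0,3,0,0,0]]
  ]
}}

```text
clock: 21.08
position: [536.2, -239.0, 94.2]
ee_rot: [0.344, 0.939, -0.0, -0.0]
contact_force: [-0.0, -0.7, -4.2]
gripper_width: 47.1
grasp_force: 64.5
```

```bash
python3 st3.py
```

```text
21.07 [ 536.15 -238.97   94.19] F [-0.  -0.7 -4.2] Ftool [-0.4 -0.5  4.2] T [-0.04 -0.03  0.03] 64.46261286735535 47.112800897925375
[array([ 0.13,  0.24, 33.19]), 'tooly', np.float64(0.8675), 'tilt', array([-2.e-04,  1.e-04, -1.e+00]), 'turn', np.float64(0.0007)]
```

Emit:
{"method": "servo_tool", "body": {
  "rows": [
    [[40,0,0,1,0,0,0],[40,0,0,2,0,0,0],[40,0,0,3,0,0,0],[40,0,0,4,0,0,0],[40,0,0,5,0,0,0]]
  ]
}}

```text
clock: 21.7
position: [536.2, -239.0, 89.2]
ee_rot: [0.344, 0.939, 0.0, 0.0]
contact_force: [-0.2, 0.7, -3.9]
gripper_width: 47.1
grasp_force: 64.5
```

```bash
python3 st3.py
```

```text
21.7 [ 536.22 -238.98   89.24] F [-0.2  0.7 -3.9] Ftool [0.6 0.4 3.9] T [-0.01 -0.07 -0.01] 64.46320652961731 47.07347362483073
[array([ 0.2 ,  0.2 , 28.24]), 'tooly', np.float64(0.8676), 'tilt', array([ 0., -0., -1.]), 'turn', np.float64(0.0008)]
```

Emit:
{"method": "servo_tool", "body": {
  "rows": [
    [[40,0,0,3,0,0,0],[40,0,0,6,0,0,0],[40,0,0,9,0,0,0],[40,0,0,12,0,0,0],[40,0,0,15,0,0,0],[40,0,0,18,0,0,0],[40,0,0,21,0,0,0],[40,0,0,24,0,0,0],[40,0,0,24,0,0,0]]
  ]
}}

```text
clock: 22.82
position: [536.0, -239.0, 65.0]
ee_rot: [0.344, 0.939, -0.0, -0.0]
contact_force: [0.1, -0.7, -4.2]
gripper_width: 46.6
grasp_force: 64.5
```

```bash
python3 st3.py
```

```text
22.82 [ 536.01 -238.96   64.98] F [ 0.1 -0.7 -4.2] Ftool [-0.5 -0.5  4.2] T [0.02 0.01 0.01] 64.45438027381897 46.617076582488295
[array([0.02, 0.32, 3.98]), 'tooly', np.float64(0.8675), 'tilt', array([-7.e-04,  1.e-04, -1.e+00]), 'turn', np.float64(0.0007)]
```

Emit:
{"method": "servo_tool", "body": {
  "rows": [
    [[40,0,0,1,0,0,0],[40,0,0,2,0,0,0],[40,0,0,3,0,0,0],[40,0,0,3.5,0,0,0],[40,0,0,4,0,0,0],[40,0,0,4,0,0,0]]
  ]
}}

```text
clock: 23.58
position: [536.2, -239.0, 61.3]
ee_rot: [0.344, 0.939, 0.0, -0.0]
contact_force: [-0.7, 0.1, -5.1]
gripper_width: 47.0
grasp_force: 64.5
```

```bash
python3 st3.py
```

```text
23.57 [ 536.21 -238.98   61.28] F [-0.7  0.1 -5.1] Ftool [ 0.6 -0.4  5.1] T [ 0.01 -0.03  0.05] 64.4639253616333 47.02894110363104
[array([0.19, 0.21, 0.28]), 'tooly', np.float64(0.8676), 'tilt', array([-0.,  0., -1.]), 'turn', np.float64(0.0008)]
```

Emit:
{"method": "servo_tool", "body": {
  "rows": [
    [[40,0,0,0.4,0,0,0],[40,0,0,0.8,0,0,0],[40,0,0,1.2,0,0,0],[40,0,0,1.2,0,0,0]]
  ]
}}

```text
clock: 24.08
position: [536.3, -239.0, 60.9]
ee_rot: [0.344, 0.939, -0.0, 0.0]
contact_force: [-2.2, 2.2, 3.8]
gripper_width: 46.9
grasp_force: 65.3
```

```bash
python3 st3.py
```

```text
24.07 [ 536.27 -239.01   60.88] F [-2.2  2.2  3.8] Ftool [ 3.1  0.3 -3.8] T [ 0.49  0.69 -0.09] 65.3262984752655 46.91134238107536
[array([ 0.25,  0.19, -0.12]), 'tooly', np.float64(0.8677), 'tilt', array([ 3.e-04, -2.e-04, -1.e+00]), 'turn', np.float64(0.0009)]
```

Contact came at the expected height (61 expected, 60.9 measured), with about 9 N net. I'll release and back away.

Emit:
{"method": "servo_tool", "body": {
  "rows": [
    [[52,0,0,0,0,0,0],[65,0,0,0,0,0,0],[80,0,0,0,0,0,0],[85,0,0,0,0,0,0],[85,0,0,-15,0,0,0],[85,0,0,-50,0,0,0],[85,-30,0,-100,0,0,0],[85,-68,0,-130,0,0,0],[85,-68,0,-130,0,0,0],[85,-68,0,-130,0,0,0]]
  ]
}}

```text
clock: 25.32
position: [587.1, -282.5, 189.6]
ee_rot: [0.345, 0.939, 0.0, -0.001]
contact_force: [-0.2, -0.7, -0.2]
gripper_width: 85.1
grasp_force: 0.0
```

```bash
python3 st.py
python3 - <<'E'
from h import *
p,im=snap("wrist","w8.png");g=cv2.GaussianBlur(cv2.cvtColor(im,6),(0,0),1)
# predicted disc-hole positions at z=58 -> dark-blob centroid around each
c=np.array([536.3,-238.9]);H=[]
for i in range(6):
    a=-.704+i*np.pi/3; X=[*(c+54.9*np.array([np.cos(a),np.sin(a)])),58]; u,v=proj(p,X)
    ui,vi=int(u),int(v)
    if not(10<ui<630 and 10<vi<390): print(i,"out");continue
    w=np.clip(110-g[vi-9:vi+10,ui-9:ui+10].astype(float),0,None); yy,xx=np.mgrid[vi-9:vi+10,ui-9:ui+10]
    q=((w*xx).sum()/w.sum(),(w*yy).sum()/w.sum()); Y=ray(p,q,58); H.append(Y); print(i,(u.round(1),v.round(1)),np.round(q,1),np.hypot(*(Y[:2]-c)).round(1),w.sum().round())
u,v=proj(p,[*c,75]).astype(int);y0=max(0,v-110)
sc=cv2.resize(im[y0:v+110,u-130:u+130],None,fx=2,fy=2,interpolation=2)
_,i2=snap("scene"); s2=cv2.resize(i2[70:170,190:310],None,fx=2.2,fy=4.4*sc.shape[0]/440/4.4*440/100/1 if 0 else 2.2,interpolation=2)
out=np.zeros((max(sc.shape[0],s2.shape[0]),sc.shape[1]+s2.shape[1],3),np.uint8);out[:sc.shape[0],:sc.shape[1]]=sc;out[:s2.shape[0],sc.shape[1]:]=s2
cv2.imwrite("pics/fin.png",out);print(out.shape)
E
```

```text
25.32 [ 587.11 -282.51  189.65] F [-0.2 -0.7 -0.2] Ftool [-0.3 -0.7  0.2] T [-0.01  0.07 -0.06] 0.0 85.06361128186884
0 (np.float64(310.4), np.float64(180.6)) [310.9 181.2] 55.5 2221.0
1 (np.float64(359.3), np.float64(152.9)) [360.1 153.4] 55.9 1319.0
2 (np.float64(362.2), np.float64(92.6)) [362.7  93. ] 55.1 1601.0
3 (np.float64(310.4), np.float64(59.7)) [310.9  60.2] 54.5 1785.0
4 (np.float64(258.7), np.float64(92.6)) [259.2  93. ] 54.3 1310.0
5 (np.float64(261.5), np.float64(152.8)) [262.  153.2] 54.7 1094.0
(440, 784, 3)
```

View pics/fin.png

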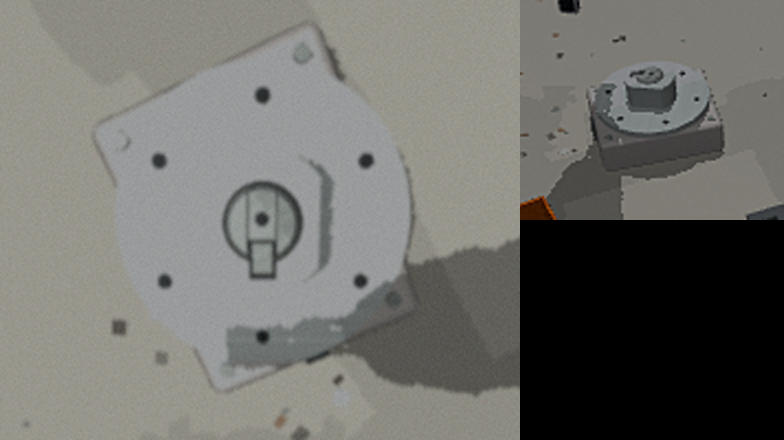

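The final picture shows the disc level and centred on the drive, with the shaft at (262,220) and the key sitting in the keyway at (262,258). The disc holes lie within 0.8 px of their predicted places at disc height z = 58. Handing in.

```bash
python3 -c "
from bench import arm
print(arm.job_done())"
```

```text
the job is handed in; nothing more can be done
None
```

The key stands fully down in the slot and the turntable lies home and level on the flange. Both were let go, and the job was handed in at about 25 s.

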